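Put the pellet kit into its dishes

TASK

Put the four pieces of the pellet-pressing kit away, each into the grey holder on the bench that matches it in shape and size: the mortar into the large round dish, the steel die into the medium round dish, the amber vial into the small round dish and the pestle into the rectangular tray, lying lengthwise. Each must rest flat on the floor of its holder, inside the rim; the mortar, die and vial upright.

Things in the scene. Friction and masses are not known exactly. Their poses are not given: they have to be found in the camera images.
- mortar: Brownish agate mortar, a round open bowl: 65 mm across the rim, 22 mm high, foot about 45 mm wide, 0.12 kg. Can be gripped across the outside of the rim. Loose; origin at the centre of its underside, z up when standing.
- pestle: Brownish agate pestle lying on the bench, a round bar with a slight waist: 58 mm long (its y axis), 18 mm wide (x), 17 mm high, 0.025 kg. Both ends count alike. Loose; origin at mid-length on its underside as it lies at the start.
- pestle_mid (a point): Centre of the pestle, on its long axis at mid-length, 8.5 mm above its underside; same axes as the pestle.
- die: Steel pellet die: a round barrel 37 mm in diameter and 34 mm high with a 16 mm plunger knob on top, 48 mm high in all, 0.21 kg. Grip the barrel. Loose; origin at the centre of its underside, z up when standing.
- vial: Small brownish amber vial with black cap, standing: body 24 mm in diameter and 50 mm high, cap 20 mm wide, 62 mm high in all, 0.03 kg. (Vials of clear glass on the bench are not part of the kit.) Loose; origin at the centre of its underside, z up when standing.
- dish_large: Round shallow grey plastic dish (the largest, for the mortar), outer diameter 101 mm, 6 mm high; its round recess is 81 mm wide with a flat floor 3 mm above the bench and a rim 3 mm above that floor. Fixed to the bench. Origin at the centre of its underside, z up.
- dish_medium: Round shallow grey plastic dish (the middle one, for the die), outer diameter 73 mm, 6 mm high; its round recess is 53 mm wide with a flat floor 3 mm above the bench and a rim 3 mm above that floor. Fixed to the bench. Origin at the centre of its underside, z up.
- dish_small: Round shallow grey plastic dish (the smallest, for the vial), outer diameter 60 mm, 6 mm high; its round recess is 40 mm wide with a flat floor 3 mm above the bench and a rim 3 mm above that floor. Fixed to the bench. Origin at the centre of its underside, z up.
- tray: Rectangular shallow grey plastic tray for the pestle, 54 mm (x) by 94 mm (y), 6 mm high; its recess is 34 mm by 74 mm with a flat floor 3 mm above the bench and a rim 3 mm above that floor. Fixed to the bench. Origin at the centre of its underside, z up.
Not all that is in view belongs to the job. What is shaped like the dish_large but purple is not meant.

How it is judged:
At the end, for the whole second after the job is handed in: Mortar in large, die in medium, vial in small dish: upright (0.12 rad), underside under 5 mm above the dish's underside, within 11 mm of its centre. Pestle in the tray: centre under 15 mm above the tray's underside, within 12 mm of its centre, lengthwise within 0.35 rad. All at rest (horizontal distance between mortar and dish_large below 0.011 m and z of mortar in the frame of dish_large below 0.005 m and angle between each of mortar, die, vial's own z axis and vertical below 0.12 rad and horizontal distance between die and dish_medium below 0.011 m and z of die in the frame of dish_medium below 0.005 m and horizontal distance between vial and dish_small below 0.011 m and z of vial in the frame of dish_small below 0.005 m and horizontal distance between pestle_mid and tray below 0.012 m and z of pestle_mid in the frame of tray below 0.015 m and angle between the y axis of pestle and the y axis of tray, either way round below 0.35 rad and linear speed of each of mortar, pestle, die, vial below 0.02 m/s); the robot touches nothing.
It also fails if it takes over 101 s, if anything falls off the work surface, if the arm or the gripper's body presses on something with over 40 N, if the wrist force passes 120 N, or if a joint passes its speed limit or range.

ROBOT

A 7-joint arm with a two-finger parallel gripper is mounted at the origin on a cart in front of the work surface, level with it; the furniture and walls round the work are solid. World frame = base frame: x ahead of the robot, y to its left, z up, the work surface at z = 0. Lengths are in m, angles in rad, forces in N, time in s.
With the tool pointing down it reaches from about 0.4 to 0.85 m from the base axis. Payload 10.4 kg.
Tool frame: the origin (TCP) lies on the centre line of the jaws, within the pads' length; the fingertips stand 17 mm ahead of it and the grasp point (between the pads) lies 2 mm behind it; z points along the fingers, y is the line along which they close (so a half turn about z gives the same grasp; the last joint's range is limited). The gripper opens to 85 mm and grips with 20 to 120 N. Pads are 22 mm wide; open, the fingers measure 114 mm over their backs; the gripper's body (76 mm by 85 mm) begins 54 mm behind the grasp point. The pads swing forward as they close: fully open they stand 13 mm farther back than shut.
Start: joints at [1.283, 0.332, -0.065, 1.46, 0.022, 1.35, -0.088], TCP at [0.164, -0.603, 0.248] pointing down, gripper open.
Joint ranges: [-2.6, 2.6], [-0.5, 2.12], [-1.47, 1.34], [0.16, 2.42], [-1.27, 4.41], [0.06, 2.06], [-2.6, 2.6]. Speed limits (rad/s): [2.22, 2.22, 2.79, 2.79, 3.14, 3.14, 3.14].

INTERFACE

Orientations are given as a unit quaternion [x, y, z, w].
In Python, from workcell import sensors, imaging, order, spotter gives the robot as it stands. The module is installed in compiled form; this text tells all that it offers.
- The arm moves only by the shell command python3 -m inch 'ROWS' [FORCE]. ROWS is JSON, a list that holds one entry, the list of rows, each a list of 7 numbers: the shift along the tool's x, y, z in m, then the turn, a rotation vector about the tool's x, y, z in rad, then the closure, from -1 (fully open) to 1 (shut). In form: [[[x, y, z, ax, ay, az, hand], ...]]. A call has 1 to 10 rows; each row is the pose to reach, as a shift and turn from the pose commanded when the call began, along the tool's axes at that moment; what a row does not reach only later rows make up. A row lasts 1/10 s, in which the tool goes at most 50 mm and 8.59 degrees, less where a joint would pass 70% of its speed; a pose out of reach is approached as far as the arm can. A call with a gripper value outside its range is refused whole. The fingers move at their own pace and stop on an object; FORCE is the grip in N (left out, the last holds). Time passes only in rows, so rows that repeat a pose let the fingers close. It gives the time, the measured TCP pose, the force, the opening and the grip force at its end, in the units of the state.
- sensors.get_obs(): the state, without advancing time (a new reading comes with each control period).
- imaging.camera(name): name is "side" or "top"; returns the picture (384x512x3 uint8, blue, green, red); there is no depth.
- imaging.calibration(name): a dict with "mtx" (3x3 intrinsics, pixels), "D" ([k1, k2, p1, p2, k3] as OpenCV has them; the pictures are not rectified), "R" (3x3) and "t" (3): a world point X has camera coordinates R X + t. Camera axes: x right, y down, z forward; pixel columns grow to the right and rows downward; lengths in m; the calibration is good to about 2 mm. A picture is of the moment at which its call begins. calibration takes no time and is no camera call.
- order.hand_in(): hands the job in; it is judged then, once.
Trained networks look in the newest picture that a camera, given by its name, has taken for a name from the list of things; names that differ only in an ending like _2 or _b are one class to them, and where a whole thing is asked for, a point or a joint stands for the part that bears it (a point fixed in the world has none). Each returns a list of dicts, best first, with "conf" (0 to 1); they miss things now and then, are a little off and sometimes report something else, mostly with a low value. They report only what shows in the picture. A call takes as long as a camera call. They do not tell look-alikes from the thing itself.
- spotter.look_for(label, camera): "pixel" ([column, row] in pixels, amid what is visible of it).
The state is a dict: "clock": time; "joint_pos": joint angles; "joint_velocities": joint speeds; "tau": joint torques, N m; "position": TCP position; "ee_rot": TCP orientation; "ft_force": force on the tool from outside, world axes, zero at the start; "torque": the same for the moment, N m; "grip_width": opening from 0.0 (shut) to 1.0 (fully open); "grasp_force": force on a finger pad.
Only numpy, scipy, OpenCV 4.12 (cv2) and the standard library are available. Lean on these libraries where they do the work, as an engineer would, in place of code of your own. Each camera call takes 0.05 s, during which the arm holds its last target. There are 200 camera calls.

## Working session

There is one attempt and no reset: what is moved stays moved. The work goes in short steps, Python scripts to look and compute and a shell command to move; the robot and the scene stay as the last step left them, time stands still between calls to the robot, and variables do not carry over. Pictures are saved under pics/ and viewed, at most 14 in all, crops included, and the job is handed in when it is done.

```bash
mkdir -p pics; cat > h.py <<'E'
import numpy as np, cv2
from workcell import sensors, imaging, order, spotter
def ground(px,cam,z=0.0):
    c=imaging.calibration(cam); R=np.array(c["R"]);t=np.array(c["t"]).ravel()
    u=cv2.undistortPoints(np.array([[px]],float),np.array(c["mtx"]),np.array(c["D"]))[0,0]
    d=R.T@np.array([u[0],u[1],1]); o=-R.T@t
    return o+d*(z-o[2])/d[2]
def proj(X,cam):
    c=imaging.calibration(cam)
    return cv2.projectPoints(np.array([X],float),cv2.Rodrigues(np.array(c["R"],float))[0],np.array(c["t"],float),np.array(c["mtx"]),np.array(c["D"]))[0].reshape(-1,2)
E
python3 - <<'E'
from h import *
for n in ("top","side"):
    im=imaging.camera(n); cv2.imwrite(f"pics/{n}0.png",im)
    c=imaging.calibration(n);print(n,-np.array(c["R"]).T@np.array(c["t"]).ravel())
for l in ["mortar","pestle","die","vial","dish_large","dish_medium","dish_small","tray"]:
    for n in ("top","side"):
        for r in spotter.look_for(l,n)[:4]: print(l,n,np.round(r["pixel"]),round(r["conf"],2),ground(r["pixel"],n).round(3))
o=sensors.get_obs();print(o["clock"],o["position"],o["ee_rot"],o["joint_pos"],o["ft_force"])
E
```

```text
top [0.4385679  0.10784054 1.24444125]
side [0.16923711 0.90485159 0.53482162]
mortar top [182. 191.] 0.72 [0.588 0.373 0.   ]
mortar side [196. 253.] 0.76 [0.6   0.352 0.   ]
pestle top [309. 199.] 0.68 [0.574 0.032 0.   ]
die top [308. 250.] 0.66 [0.441 0.031 0.   ]
die side [337. 190.] 0.51 [ 0.446 -0.001  0.   ]
vial top [235. 195.] 0.48 [0.581 0.229 0.   ]
vial top [180. 192.] 0.43 [0.585 0.377 0.   ]
vial side [242. 211.] 0.53 [0.596 0.183 0.   ]
dish_large top [177. 251.] 0.69 [0.426 0.377 0.   ]
dish_large top [203. 134.] 0.68 [0.745 0.322 0.   ]
dish_large side [271. 289.] 0.85 [0.429 0.372 0.   ]
dish_large side [144. 222.] 0.68 [0.754 0.318 0.   ]
dish_medium top [372. 200.] 0.82 [ 0.577 -0.138  0.   ]
dish_medium side [306. 156.] 0.62 [ 0.583 -0.136  0.   ]
dish_small top [371. 254.] 0.61 [ 0.432 -0.135  0.   ]
dish_small side [358. 171.] 0.73 [ 0.432 -0.12   0.   ]
tray top [251. 247.] 0.65 [0.443 0.182 0.   ]
tray side [305. 231.] 0.98 [0.447 0.189 0.   ]
0.9 [ 0.16361987 -0.60322421  0.24835365] [9.91243515e-01 1.32046547e-01 3.54680902e-05 4.76066761e-05] [ 1.28338347  0.33218289 -0.06471024  1.46008865  0.02156449  1.34990796
 -0.08845111] [-0.500356    0.20694641 -0.32221677]
```

View pics/top0.png

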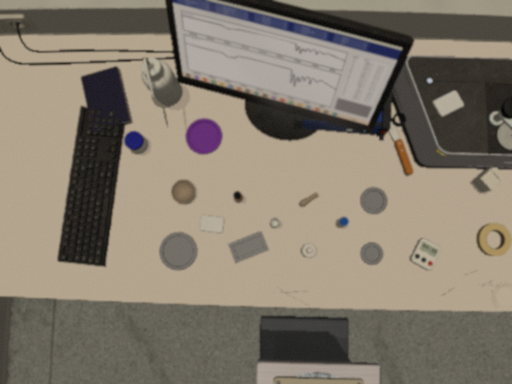

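View pics/side0.png

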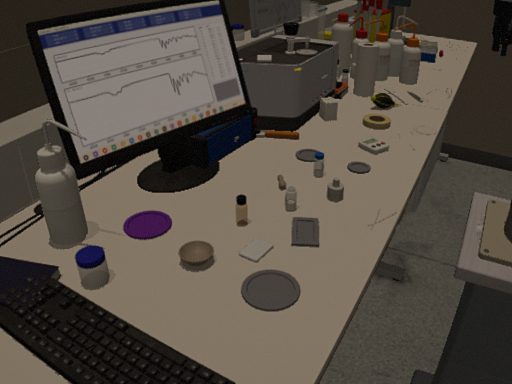

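```bash
cat > seg.py <<'E'
from h import *
import sys
def blobs(n,pts,r=24):
    im=imaging.camera(n); 
    out={}
    for k,(p,z) in pts.items():
        q=proj([*p,z],n)[0]; x,y=q.round().astype(int)
        x0,y0=max(x-r,0),max(y-r,0); c=im[y0:y+r,x0:x+r].astype(float)
        bg=np.median(c.reshape(-1,3)[c.reshape(-1,3).sum(1)>np.percentile(c.sum(2),50)],0)
        d=np.abs(c-bg).sum(2); m=(d>45).astype(np.uint8)
        nb,l,s,ce=cv2.connectedComponentsWithStats(m)
        j=1+np.argmin([np.hypot(*(ce[i]+[x0,y0]-q))-0.02*s[i,4] for i in range(1,nb)])
        cs,_=cv2.findContours((l==j).astype(np.uint8),0,1); c0=max(cs,key=cv2.contourArea)
        hull=cv2.convexHull(c0); e=cv2.minAreaRect(hull); M=cv2.moments(hull); 
        pc=[M['m10']/M['m00']+x0,M['m01']/M['m00']+y0]
        hp=np.array([ground(h[0]+[x0,y0],n,z)[:2] for h in cv2.boxPoints(e).reshape(-1,1,2)])
        out[k]=(np.array(pc),ground(pc,n,z)[:2],np.linalg.norm(hp[1]-hp[0]),np.linalg.norm(hp[2]-hp[1]),hp[1]-hp[0],hp[2]-hp[1])
    return im,out
E
python3 - <<'E'
from seg import *
P={"mortar":((.588,.373),.02),"pestle":((.574,.032),.0085),"die":((.441,.031),.034),"vial":((.581,.225),.06),"dl":((.426,.377),.006),"dm":((.577,-.138),.006),"ds":((.432,-.135),.006),"tray":((.443,.182),.006)}
im,o=blobs("top",P)
for k,v in o.items():
    print(k,v[0].round(1),v[1].round(4),"dims",round(v[2],4),round(v[3],4),"ang",np.degrees(np.arctan2(v[4][1],v[4][0])).round(1),np.degrees(np.arctan2(v[5][1],v[5][0])).round(1))
c=im[170:275,150:400];cv2.imwrite("pics/c0.png",cv2.resize(c,None,fx=3.2,fy=3.2,interpolation=cv2.INTER_CUBIC))
E
```

```text
mortar [183.6 191.6] [0.5842 0.364 ] dims 0.0671 0.0667 ang -88.7 -177.4
pestle [307.7 199.6] [0.572  0.0349] dims 0.0604 0.0213 ang -52.6 -143.3
die [306.9 250.5] [0.4381 0.0362] dims 0.0044 0.013 ang -74.7 -164.9
vial [238.1 196.8] [0.5695 0.215 ] dims 0.0286 0.0366 ang -51.4 -141.6
dl [178.1 250.7] [0.4284 0.3743] dims 0.1019 0.1023 ang -88.4 -177.6
dm [373.4 200.3] [ 0.5745 -0.14  ] dims 0.0722 0.0749 ang -88.7 179.7
ds [371.3 253.3] [ 0.4344 -0.1343] dims 0.0606 0.0599 ang -88.8 180.0
tray [247.8 246.5] [0.4445 0.1899] dims 0.0979 0.0575 ang -66.8 -156.6
```

View pics/c0.png

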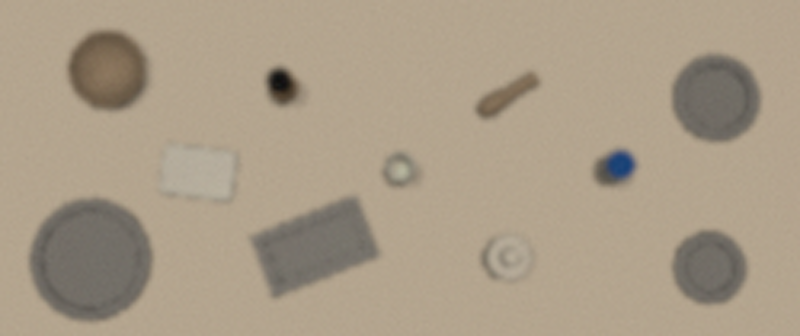

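```bash
cat >> h.py <<'E'
from scipy.spatial.transform import Rotation as Rr
def delta(x,y,z,yaw=0.):  # tool shift + turn to TCP target, pointing down, tool x axis at yaw deg
    o=sensors.get_obs(); R=Rr.from_quat(o["ee_rot"]); T=Rr.from_euler('z',yaw,degrees=True)*Rr.from_euler('x',np.pi)
    print("shift",R.inv().apply(np.array([x,y,z])-o["position"]).round(4),"turn",(R.inv()*T).as_rotvec().round(4))
E
python3 - <<'E'
from h import *
print("die barrel top",ground([308.4,250.3],"top",.034),"knob",ground([309.4,250.0],"top",.048))
print("die side",ground([336,190],"side",.024))
print("vial cap",ground([237.5,195.6],"top",.062),"side mid",ground([242,211],"side",.031))
print("mortar side",ground([196,253],"side",.012))
print("pestle mid",ground([308.2,198.8],"top",.0085),ground([301,203.6],"top",.0085),ground([316.5,194.5],"top",.0085))
delta(.44,.033,.16,0)
E
```

```text
die barrel top [0.43857841 0.03248623 0.034     ] knob [0.43939394 0.03083832 0.048     ]
die side [0.43591865 0.04041924 0.024     ]
vial cap [0.57226378 0.21658081 0.062     ] side mid [0.57133148 0.22442666 0.031     ]
mortar side [0.58921639 0.36401578 0.012     ]
pestle mid [0.57411942 0.03355811 0.0085    ] [0.56089867 0.05241494 0.0085    ] [0.58610095 0.01171663 0.0085    ]
shift [ 0.4333 -0.5417  0.0883] turn [ 1.000e-04 -0.000e+00  2.648e-01]
```

```bash
python3 -m inch '[[[0.03,-0.04,0,0,0,0.13,-1],[0.06,-0.08,0,0,0,0.265,-1],[0.09,-0.12,0,0,0,0.265,-1],[0.12,-0.16,0,0,0,0.265,-1],[0.15,-0.2,0,0,0,0.265,-1],[0.18,-0.24,0,0,0,0.265,-1],[0.22,-0.28,0,0,0,0.265,-1],[0.25,-0.32,0,0,0,0.265,-1],[0.28,-0.36,0.02,0,0,0.265,-1],[0.28,-0.36,0.02,0,0,0.265,-1]]]' 30; python3 - <<'E'
from h import *
delta(.4385,.032,.12,0)
E
```

```text
clock: 1.95
position: [0.3408, -0.178, 0.2275]
ee_rot: [1.0, 0.003, -0.0, 0.0]
ft_force: [0.6, -0.9, 0.5]
grip_width: 0.999
grasp_force: 0.0
shift [ 0.099  -0.2094  0.1075] turn [0.0002 0.0004 0.006 ]
```

```bash
python3 -m inch '[[[0.02,-0.04,0.02,0,0,0,-1],[0.04,-0.08,0.04,0,0,0,-1],[0.06,-0.12,0.06,0,0,0,-1],[0.08,-0.16,0.08,0,0,0,-1],[0.098,-0.2,0.1,0,0,0,-1],[0.098,-0.209,0.107,0,0,0,-1],[0.098,-0.209,0.107,0,0,0,-1],[0.098,-0.209,0.107,0,0,0,-1]]]'; python3 - <<'E'
from h import *
delta(.4385,.032,.026,0)
im=imaging.camera("top");c=im[200:300,250:370]; cv2.imwrite("pics/d1.png",cv2.resize(c,None,fx=4,fy=4,interpolation=2))
im=imaging.camera("side");c=im[110:240,260:420]; cv2.imwrite("pics/d2.png",cv2.resize(c,None,fx=4,fy=4,interpolation=2))
E
```

```text
clock: 2.75
position: [0.4376, 0.0255, 0.1215]
ee_rot: [1.0, -0.0, -0.0, 0.0]
ft_force: [0.4, -0.5, 0.6]
grip_width: 0.999
grasp_force: 0.0
shift [ 0.0009 -0.0065  0.0955] turn [ 0.0004  0.0002 -0.0007]
```

View pics/d2.png

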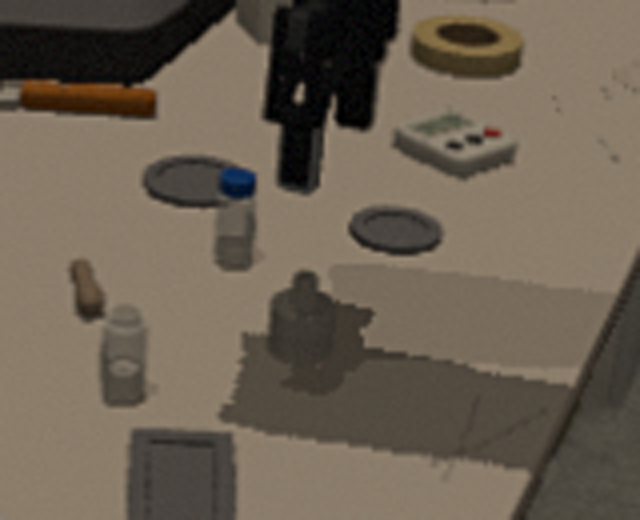

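```bash
python3 - <<'E'
from h import *
for y in (.07,.083):
  for z in (.10,.11,.12): print(y,z,proj([.4376,y,z],"side"))
for y in (.03,.034,.038):print(y,proj([.4385,y,.048],"side"),proj([.4385,y,.034],"top"))
E
python3 -m inch '[[[0.001,-0.008,0.02,0,0,0,-1],[0.001,-0.008,0.04,0,0,0,-1],[0.001,-0.008,0.06,0,0,0,-1],[0.001,-0.008,0.08,0,0,0,-1],[0.001,-0.008,0.093,0,0,0,-1],[0.001,-0.008,0.093,0,0,0,-1]]]'
```

```text
0.07 0.1 [[333.5064765  164.62949713]]
0.07 0.11 [[333.89085198 160.35514274]]
0.07 0.12 [[334.27702874 156.03872058]]
0.083 0.1 [[331.35260145 167.10305007]]
0.083 0.11 [[331.7314331  162.79461108]]
0.083 0.12 [[332.11209919 158.44308105]]
0.03 [[337.42113147 178.31839993]] [[309.36983377 250.35398161]]
0.034 [[336.81155384 179.07399139]] [[307.80870671 250.31661588]]
0.038 [[336.19809553 179.834277  ]] [[306.24762125 250.27915241]]
clock: 3.45
position: [0.4379, 0.0335, 0.0274]
ee_rot: [1.0, -0.001, -0.001, 0.0]
ft_force: [-0.8, 0.2, -0.1]
grip_width: 1.002
grasp_force: 0.0
```

```bash
python3 -m inch '[[[0,0,0.004,0,0,0,1],[0,0,0.004,0,0,0,1],[0,0,0.004,0,0,0,1],[0,0,0.004,0,0,0,1],[0,0,0.004,0,0,0,1],[0,0,0.004,0,0,0,1],[0,0,0.004,0,0,0,1],[0,0,0.004,0,0,0,1]]]' 40
```

```text
clock: 4.25
position: [0.4392, 0.0342, 0.0252]
ee_rot: [1.0, -0.0, 0.0, 0.0]
ft_force: [-3.1, -1.6, 7.9]
grip_width: 0.4
grasp_force: 39.3
```

```bash
python3 -m inch '[[[0,0,-0.02,0,0,0,1],[0,0,-0.05,0,0,0,1],[0,0,-0.09,0,0,0,1],[0,0,-0.125,0,0,0,1],[0.03,0.038,-0.125,0,0,0,1],[0.06,0.076,-0.125,0,0,0,1],[0.09,0.114,-0.125,0,0,0,1],[0.12,0.152,-0.125,0,0,0,1],[0.136,0.174,-0.125,0,0,0,1],[0.136,0.174,-0.125,0,0,0,1]]]'; python3 - <<'E'
from h import *
delta(.5745,-.140,.028,0)
im=imaging.camera("side");c=im[60:220,220:420]; cv2.imwrite("pics/d3.png",cv2.resize(c,None,fx=3,fy=3,interpolation=2))
E
```

```text
clock: 5.25
position: [0.5755, -0.1439, 0.1486]
ee_rot: [1.0, -0.003, -0.0, 0.0]
ft_force: [0.3, 0.1, -2.9]
grip_width: 0.398
grasp_force: 41.3
shift [-0.001  -0.004   0.1206] turn [ 0.0003  0.0003 -0.0056]
```

View pics/d3.png

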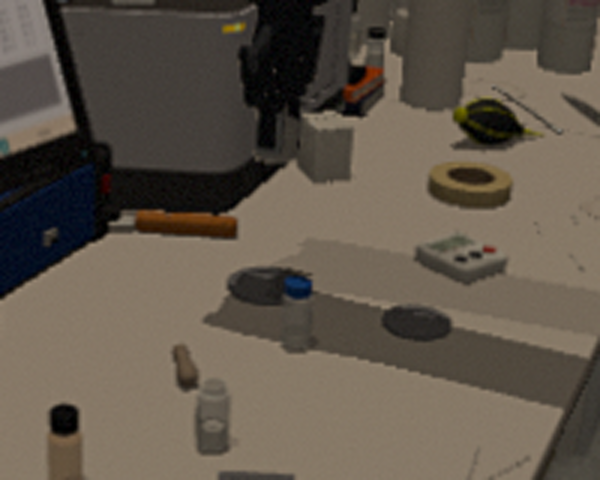

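```bash
python3 -m inch '[[[-0.001,-0.003,0.03,0,0,0,1],[-0.001,-0.003,0.06,0,0,0,1],[-0.001,-0.003,0.09,0,0,0,1],[-0.001,-0.003,0.105,0,0,0,1],[-0.001,-0.003,0.112,0,0,0,1],[-0.001,-0.003,0.117,0,0,0,1],[-0.001,-0.003,0.12,0,0,0,1],[-0.001,-0.003,0.12,0,0,0,1],[-0.001,-0.003,0.12,0,0,0,1]]]'
```

```text
clock: 6.2
position: [0.5741, -0.1367, 0.0301]
ee_rot: [1.0, -0.0, 0.001, 0.0]
ft_force: [0.4, -0.7, -1.5]
grip_width: 0.397
grasp_force: 41.3
```

```bash
python3 -m inch '[[[0,0.003,0.001,0,0,0,1],[0,0.003,0.002,0,0,0,1],[0,0.003,0.002,0,0,0,1],[0,0.003,0.002,0,0,0,-1],[0,0.003,0.002,0,0,0,-1],[0,0.003,0.002,0,0,0,-1],[0,0.003,0.002,0,0,0,-1],[0,0.003,-0.02,0,0,0,-1],[0,0.003,-0.06,0,0,0,-1],[0,0.003,-0.12,0,0,0,-1]]]'; python3 - <<'E'
from h import *
delta(.572,.218,.15,0)
E
```

```text
clock: 7.2
position: [0.5724, -0.1393, 0.139]
ee_rot: [1.0, 0.0, -0.002, -0.001]
ft_force: [1.1, -0.9, 0.3]
grip_width: 1.002
grasp_force: 0.0
shift [-0.0004 -0.3573 -0.0105] turn [-0.0013  0.0033  0.0001]
```

```bash
python3 -m inch '[[[0,-0.045,-0.01,0,0,0,-1],[0,-0.09,-0.01,0,0,0,-1],[0,-0.135,-0.01,0,0,0,-1],[0,-0.18,-0.01,0,0,0,-1],[0,-0.225,-0.01,0,0,0,-1],[0,-0.27,-0.01,0,0,0,-1],[0,-0.315,-0.01,0,0,0,-1],[0,-0.358,-0.01,0,0,0,-1],[0,-0.358,-0.01,0,0,0,-1],[0,-0.358,-0.01,0,0,0,-1]]]'; python3 - <<'E'
from h import *
delta(.572,.218,.045,0)
im=imaging.camera("top");c=im[140:290,290:450]; 
a=cv2.resize(c,None,fx=3.5,fy=3.5,interpolation=2)
cv2.imwrite("pics/d4.png",a)
E
```

```text
clock: 8.2
position: [0.5732, 0.2198, 0.1491]
ee_rot: [1.0, 0.001, -0.0, -0.0]
ft_force: [0.3, -0.3, -1.0]
grip_width: 0.998
grasp_force: 0.0
shift [-0.0012  0.0018  0.1041] turn [-0.0002  0.0004  0.0024]
```

View pics/d4.png

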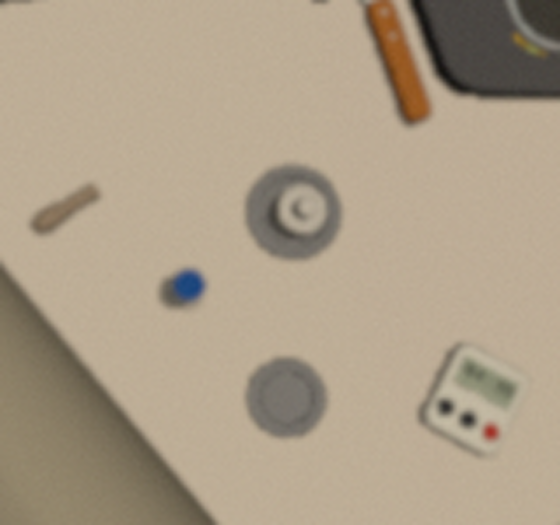

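```bash
python3 - <<'E'
from h import *
f=lambda p:[(p[0]+.5)/3.5-.5+290,(p[1]+.5)/3.5-.5+140]
print(ground(f([301,209]),"top",.037),ground(f([293,212]),"top",.006))
E
python3 -m inch '[[[-0.001,0.001,0.03,0,0,0,-1],[-0.001,0.001,0.06,0,0,0,-1],[-0.001,0.001,0.09,0,0,0,-1],[-0.001,0.001,0.108,0,0,0,-1],[-0.001,0.001,0.108,0,0,0,-1],[-0.001,0.001,0.108,0,0,0,1],[-0.001,0.001,0.108,0,0,0,1],[-0.001,0.001,0.108,0,0,0,1],[-0.001,0.001,0.108,0,0,0,1],[-0.001,0.001,0.108,0,0,0,1]]]' 30
```

```text
[ 0.57352641 -0.13951009  0.037     ] [ 0.57456362 -0.13976387  0.006     ]
clock: 9.25
position: [0.5732, 0.2177, 0.0422]
ee_rot: [1.0, -0.0, 0.001, -0.0]
ft_force: [-0.2, -0.1, 5.2]
grip_width: 0.271
grasp_force: 29.2
```

```bash
python3 -m inch '[[[0,0,-0.04,0,0,0,1],[0,0,-0.08,0,0,0,1],[0,0,-0.12,0,0,0,1],[-0.017,0.044,-0.12,0,0,0,1],[-0.034,0.088,-0.12,0,0,0,1],[-0.052,0.132,-0.12,0,0,0,1],[-0.069,0.176,-0.12,0,0,0,1],[-0.087,0.22,-0.12,0,0,0,1],[-0.104,0.264,-0.12,0,0,0,1],[-0.122,0.308,-0.12,0,0,0,1]]]'
python3 -m inch '[[[-0.017,0.044,0,0,0,0,1],[-0.017,0.044,0,0,0,0,1],[-0.017,0.044,0.03,0,0,0,1],[-0.017,0.044,0.06,0,0,0,1],[-0.017,0.044,0.08,0,0,0,1],[-0.017,0.044,0.08,0,0,0,1],[-0.017,0.044,0.08,0,0,0,1]]]'; python3 - <<'E'
from h import *
delta(.4344,-.1343,.0455,0)
im=imaging.camera("side");c=im[100:220,300:420]; cv2.imwrite("pics/d5.png",cv2.resize(c,None,fx=4,fy=4,interpolation=2))
E
```

```text
clock: 10.25
position: [0.4497, -0.0922, 0.1616]
ee_rot: [1.0, -0.0, 0.0, 0.0]
ft_force: [2.0, -0.9, -0.5]
grip_width: 0.266
grasp_force: 29.6
clock: 10.95
position: [0.4339, -0.1342, 0.0819]
ee_rot: [1.0, 0.0, 0.0, -0.0]
ft_force: [0.6, -0.4, 0.1]
grip_width: 0.273
grasp_force: 29.6
shift [0.0005 0.0002 0.0364] turn [-0.0003 -0.0001  0.0004]
```

View pics/d5.png

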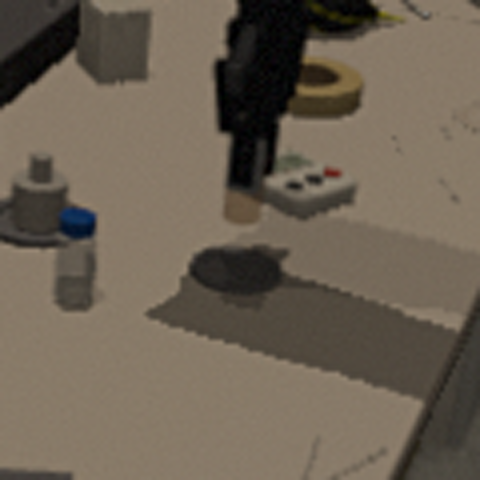

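```bash
python3 -m inch '[[[0,0,0.025,0,0,0,1],[0,0,0.033,0,0,0,1],[0,0,0.0365,0,0,0,1],[0,0,0.0365,0,0,0,1],[0,0,0.0365,0,0,0,-1],[0,0,0.0365,0,0,0,-1],[0,0,0.0365,0,0,0,-1],[0,0,0,0,0,0,-1],[0,0,-0.04,0,0,0,-1],[0,0,-0.07,0,0,0,-1]]]'; python3 - <<'E'
from h import *
delta(.574,.0335,.15,-58)
print(sensors.get_obs()["joint_pos"].round(2))
E
```

```text
clock: 12.0
position: [0.434, -0.1343, 0.1536]
ee_rot: [1.0, 0.0, 0.001, 0.0]
ft_force: [0.6, -0.4, -0.2]
grip_width: 0.997
grasp_force: 0.0
shift [ 0.14   -0.1678  0.0037] turn [-3.0000e-04 -1.5000e-03  1.0125e+00]
[ 0.87  0.08 -0.68  1.98  0.06  1.09 -1.41]
```

```bash
python3 -m inch '[[[0.02,-0.024,0,0,0,0.145,-1],[0.04,-0.048,0,0,0,0.29,-1],[0.06,-0.072,0,0,0,0.435,-1],[0.08,-0.096,0,0,0,0.58,-1],[0.1,-0.12,0,0,0,0.725,-1],[0.12,-0.144,0,0,0,0.87,-1],[0.14,-0.168,0.02,0,0,1.012,-1],[0.14,-0.168,0.04,0,0,1.012,-1],[0.14,-0.168,0.04,0,0,1.012,-1],[0.14,-0.168,0.04,0,0,1.012,-1]]]'; python3 - <<'E'
from h import *
delta(.574,.0335,.02,-58)
print(sensors.get_obs()["joint_pos"].round(2))
im=imaging.camera("side");c=im[100:240,240:420]; cv2.imwrite("pics/d6.png",cv2.resize(c,None,fx=4,fy=4,interpolation=2))
E
```

```text
clock: 13.0
position: [0.5617, 0.0244, 0.1106]
ee_rot: [0.89, -0.457, -0.015, 0.002]
ft_force: [-0.0, 0.3, -0.5]
grip_width: 1.002
grasp_force: 0.0
shift [ 0.002  -0.0168  0.0903] turn [0.0176 0.0238 0.064 ]
[-0.23  0.33  0.14  1.77 -0.07  1.07 -2.59]
```

View pics/d6.png

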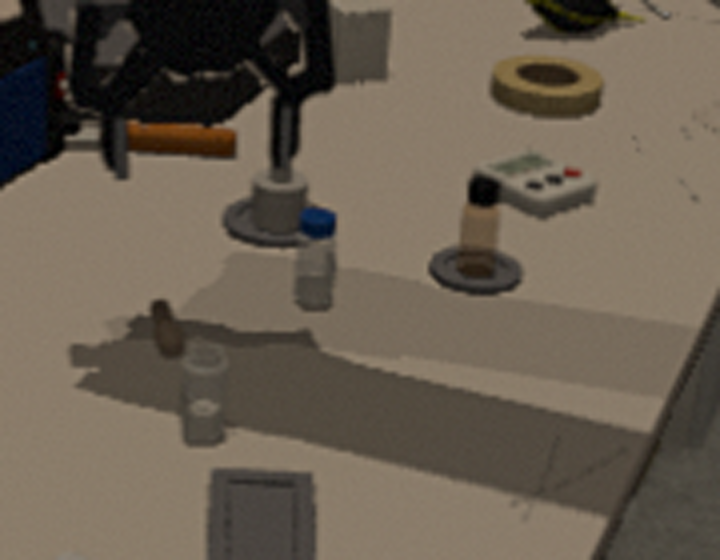

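```bash
python3 -m inch '[[[0,0,-0.04,0,0,-0.14,-1],[0,0,-0.04,0,0,-0.28,-1],[0,0,-0.04,0,0,-0.42,-1],[0,0,-0.04,0,0,-0.56,-1],[0,0,-0.04,0,0,-0.7,-1],[0,0,-0.04,0,0,-0.84,-1],[0,0,-0.04,0,0,-0.98,-1],[0,0,-0.04,0,0,-1.12,-1],[0,0,-0.04,0,0,-1.26,-1],[0,0,-0.04,0,0,-1.4,-1]]]'; python3 - <<'E'
from h import *
delta(.574,.0335,.1,122)
print(sensors.get_obs()["joint_pos"].round(2))
E
```

```text
clock: 14.05
position: [0.5628, 0.0235, 0.1516]
ee_rot: [0.974, 0.228, -0.012, -0.008]
ft_force: [-0.7, 0.6, -0.1]
grip_width: 0.997
grasp_force: 0.0
shift [ 0.0155 -0.0028  0.0514] turn [-0.0324 -0.0029 -1.6691]
[-0.07  0.29 -0.05  1.72  0.    1.15 -1.23]
```

```bash
python3 -m inch '[[[0,0,0,0,0,-0.145,-1],[0,0,0,0,0,-0.29,-1],[0,0,0,0,0,-0.435,-1],[0,0,0,0,0,-0.58,-1],[0,0,0,0,0,-0.725,-1],[0,0,0,0,0,-0.87,-1],[0,0,0,0,0,-1.015,-1],[0,0,0,0,0,-1.16,-1],[0,0,0,0,0,-1.305,-1],[0,0,0,0,0,-1.45,-1]]]'; python3 - <<'E'
from h import *
delta(.574,.0335,.1,122)
print(sensors.get_obs()["joint_pos"].round(2))
E
```

```text
clock: 15.05
position: [0.5628, 0.0235, 0.1517]
ee_rot: [0.577, 0.816, -0.004, -0.014]
ft_force: [-0.5, -0.7, 0.2]
grip_width: 1.001
grasp_force: 0.0
shift [0.0048 0.015  0.0515] turn [-0.0197 -0.0209 -0.2191]
[ 0.09  0.3  -0.24  1.71  0.06  1.16  0.17]
```

```bash
python3 -m inch '[[[0.005,0.015,0.02,-0.02,-0.021,-0.11,-1],[0.005,0.015,0.05,-0.02,-0.021,-0.219,-1],[0.005,0.015,0.05,-0.02,-0.021,-0.219,-1],[0.005,0.015,0.05,-0.02,-0.021,-0.219,-1],[0.005,0.015,0.05,-0.02,-0.021,-0.219,-1]]]'; python3 - <<'E'
from h import *
delta(.574,.0335,.02,122)
im=imaging.camera("side");c=im[130:250,240:400]; cv2.imwrite("pics/d7.png",cv2.resize(c,None,fx=4,fy=4,interpolation=2))
E
```

```text
clock: 15.55
position: [0.5749, 0.0336, 0.1027]
ee_rot: [0.489, 0.872, 0.0, 0.001]
ft_force: [-0.2, -0.1, 0.4]
grip_width: 1.0
grasp_force: 0.0
shift [ 0.0005 -0.0009  0.0827] turn [ 0.0015  0.001  -0.0097]
```

View pics/d7.png

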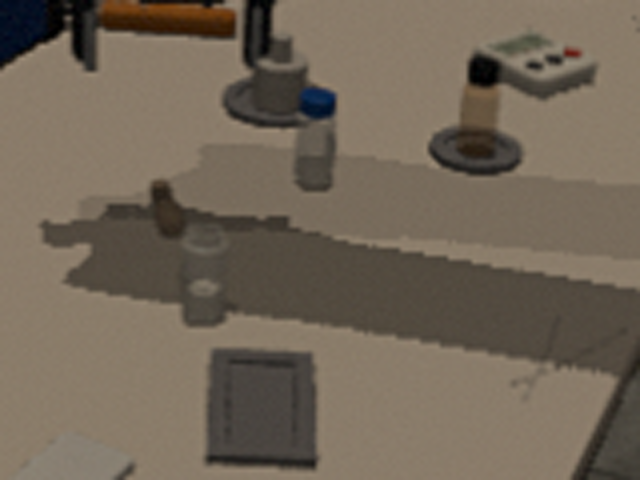

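```bash
python3 -m inch '[[[0,-0.001,0.03,0,0,-0.01,-1],[0,-0.001,0.06,0,0,-0.01,-1],[0,-0.001,0.075,0,0,-0.01,-1],[0,-0.001,0.0815,0,0,-0.01,-1],[0,-0.001,0.0815,0,0,-0.01,1],[0,-0.001,0.0815,0,0,-0.01,1],[0,-0.001,0.0815,0,0,-0.01,1],[0,-0.001,0.0815,0,0,-0.01,1],[0,-0.001,0.0815,0,0,-0.01,1],[0,-0.001,0.0815,0,0,-0.01,1]]]' 25
```

```text
clock: 16.6
position: [0.5736, 0.0334, 0.0201]
ee_rot: [0.483, 0.875, 0.0, 0.0]
ft_force: [0.2, -0.2, 5.9]
grip_width: 0.173
grasp_force: 24.1
```

```bash
python3 -m inch '[[[0,0,-0.04,0,0,0,1],[0,0,-0.08,0,0,0,1],[0,0,-0.12,0,0,0,1],[0,0,-0.12,0,0,0,1],[0,0,-0.12,0,0,0,1]]]'; python3 - <<'E'
from h import *
delta(.4445,.190,.08,113.2)
E
```

```text
clock: 17.1
position: [0.5736, 0.0334, 0.1401]
ee_rot: [0.483, 0.875, 0.0, 0.001]
ft_force: [-0.3, -0.1, -0.9]
grip_width: 0.174
grasp_force: 24.3
shift [ 0.2014 -0.0259  0.0599] turn [0.0012 0.001  0.1567]
```

```bash
python3 -m inch '[[[0.04,-0.005,0,0,0,0.04,1],[0.08,-0.01,0,0,0,0.08,1],[0.12,-0.015,0,0,0,0.12,1],[0.16,-0.02,0,0,0,0.157,1],[0.201,-0.026,0,0,0,0.157,1],[0.201,-0.026,0.03,0,0,0.157,1],[0.201,-0.026,0.06,0,0,0.157,1],[0.201,-0.026,0.06,0,0,0.157,1],[0.201,-0.026,0.06,0,0,0.157,1]]]'; python3 - <<'E'
from h import *
delta(.4445,.190,.0245,113.2)
im=imaging.camera("side");c=im[150:270,240:400]; cv2.imwrite("pics/d8.png",cv2.resize(c,None,fx=4,fy=4,interpolation=2))
E
```

```text
clock: 18.0
position: [0.4434, 0.1893, 0.0789]
ee_rot: [0.551, 0.835, -0.001, -0.001]
ft_force: [-0.2, -0.9, 0.0]
grip_width: 0.174
grasp_force: 24.3
shift [0.0002 0.0015 0.0543] turn [-0.003  -0.0002 -0.0002]
```

View pics/d8.png

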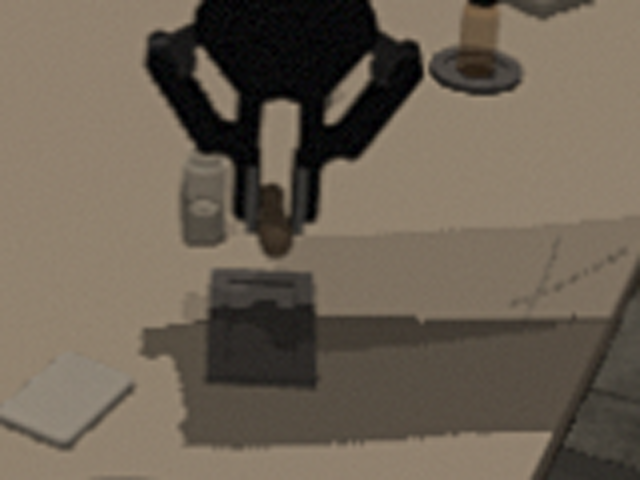

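```bash
python3 -m inch '[[[0,0.001,0.03,0,0,0,1],[0,0.001,0.045,0,0,0,1],[0,0.001,0.053,0,0,0,1],[0,0.001,0.054,0,0,0,1],[0,0.001,0.054,0,0,0,1],[0,0.001,0.054,0,0,0,-1],[0,0.001,0.054,0,0,0,-1],[0,0.001,0.054,0,0,0,-1],[0,0.001,0.02,0,0,0,-1],[0,0.001,-0.03,0,0,0,-1]]]'; python3 - <<'E'
from h import *
delta(.5845,.364,.11,113.2)
E
```

```text
clock: 19.05
position: [0.4432, 0.1893, 0.1085]
ee_rot: [0.55, 0.835, -0.002, -0.002]
ft_force: [1.0, -0.1, 0.3]
grip_width: 0.994
grasp_force: 0.0
shift [ 0.1049  0.1987 -0.0025] turn [-0.0055 -0.0005  0.0001]
```

```bash
python3 -m inch '[[[0.02,0.04,-0.01,0,0,0.1,-1],[0.04,0.08,-0.01,0,0,0.2,-1],[0.06,0.12,-0.01,0,0,0.3,-1],[0.08,0.16,-0.01,0,0,0.405,-1],[0.105,0.199,-0.01,0,0,0.405,-1],[0.105,0.199,-0.01,0,0,0.405,-1],[0.105,0.199,-0.01,0,0,0.405,-1]]]'; python3 - <<'E'
from h import *
delta(.586,.364,.013,90)
print(sensors.get_obs()["joint_pos"].round(2))
a=imaging.camera("top")[205:285,205:295];b=imaging.camera("side")[170:310,130:350]
cv2.imwrite("pics/d9.png",np.hstack([cv2.resize(a,(400,400),interpolation=2)[:,:],cv2.resize(b,(400,255),interpolation=2)[np.minimum(np.arange(400),254)]]))
E
```

```text
clock: 19.75
position: [0.5862, 0.3657, 0.1184]
ee_rot: [0.707, 0.708, -0.001, -0.0]
ft_force: [-0.3, -0.5, 0.1]
grip_width: 0.999
grasp_force: 0.0
shift [-0.0017  0.      0.1054] turn [-0.0017  0.0005  0.0011]
[-0.39  0.59 -0.34  1.4   0.2   1.19 -0.75]
```

View pics/d9.png

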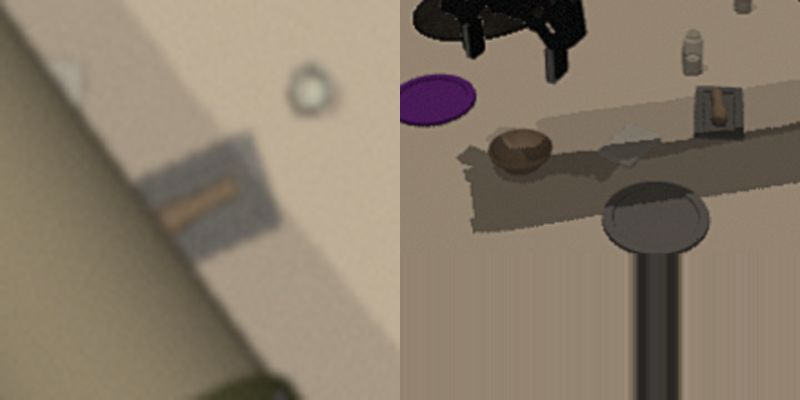

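```bash
python3 -m inch '[[[-0.002,0,0.03,0,0,0,-1],[-0.002,0,0.06,0,0,0,-1],[-0.002,0,0.085,0,0,0,-1],[-0.002,0,0.097,0,0,0,-1],[-0.002,0,0.104,0,0,0,-1],[-0.002,0,0.104,0,0,0,-1],[-0.002,0,0.104,0,0,0,1],[-0.002,0,0.104,0,0,0,1],[-0.002,0,0.104,0,0,0,1],[-0.002,0,0.104,0,0,0,1]]]' 40
```

```text
clock: 20.85
position: [0.5876, 0.3634, 0.0175]
ee_rot: [0.707, 0.707, 0.001, 0.0]
ft_force: [-0.5, -0.8, 5.9]
grip_width: 0.71
grasp_force: 42.3
```

```bash
python3 -m inch '[[[0,0,-0.01,0,0,0,1],[0,0,-0.03,0,0,0,1],[0,0,-0.06,0,0,0,1],[0,0,-0.08,0,0,0,1],[0,0,-0.08,0,0,0,1],[0,0,-0.08,0,0,0,1]]]'; python3 - <<'E'
from h import *
delta(.4284,.3743,.02,90)
b=imaging.camera("side")[140:300,110:310]
cv2.imwrite("pics/d10.png",cv2.resize(b,None,fx=3,fy=3,interpolation=2))
E
```

```text
clock: 21.45
position: [0.5867, 0.363, 0.096]
ee_rot: [0.707, 0.707, 0.0, 0.0]
ft_force: [0.2, -0.3, -1.8]
grip_width: 0.712
grasp_force: 43.6
shift [ 0.0112 -0.1584  0.0759] turn [ 0.0007 -0.0002 -0.0002]
```

View pics/d10.png

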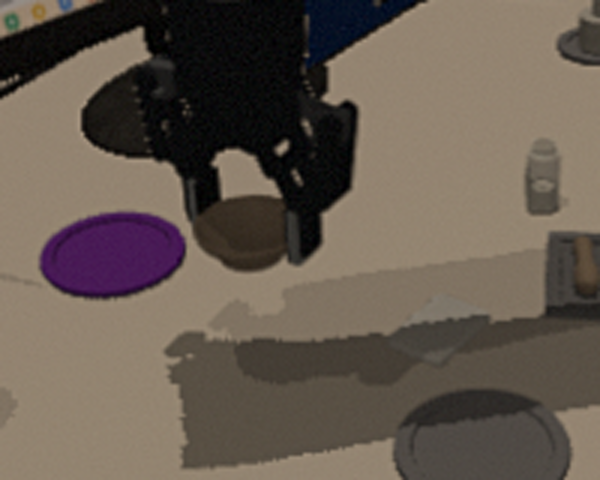

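```bash
python3 -m inch '[[[0.004,-0.04,0,0,0,0,1],[0.008,-0.08,0,0,0,0,1],[0.011,-0.12,0,0,0,0,1],[0.011,-0.158,0,0,0,0,1],[0.011,-0.158,0.02,0,0,0,1],[0.011,-0.158,0.045,0,0,0,1],[0.011,-0.158,0.06,0,0,0,1],[0.011,-0.158,0.07,0,0,0,1],[0.011,-0.158,0.075,0,0,0,1],[0.011,-0.158,0.075,0,0,0,1]]]'; python3 - <<'E'
from h import *
delta(.4284,.3743,.02,90)
E
```

```text
clock: 22.5
position: [0.4287, 0.374, 0.0207]
ee_rot: [0.707, 0.707, -0.0, 0.0]
ft_force: [0.2, 0.8, -0.9]
grip_width: 0.713
grasp_force: 43.7
shift [ 0.0003 -0.0003  0.0007] turn [-0.0005  0.0006 -0.0004]
```

Still unloaded; go down 2 mm more, release, and withdraw.

```bash
python3 -m inch '[[[0,0,0.001,0,0,0,1],[0,0,0.002,0,0,0,1],[0,0,0.002,0,0,0,1],[0,0,0.002,0,0,0,-1],[0,0,0.002,0,0,0,-1],[0,0,0.002,0,0,0,-1],[0,0,-0.01,0,0,0,-1],[0,0,-0.05,0,0,0,-1],[0,0,-0.1,0,0,0,-1],[0,0,-0.13,0,0,0,-1]]]'
python3 -m inch '[[[-0.04,0.01,0,0,0,0,-1],[-0.08,0.02,0,0,0,0,-1],[-0.12,0.03,0,0,0,0,-1],[-0.16,0.03,0,0,0,0,-1],[-0.2,0.03,0,0,0,0,-1],[-0.24,0.03,0,0,0,0,-1],[-0.28,0.03,0,0,0,0,-1],[-0.32,0.03,0,0,0,0,-1],[-0.36,0.03,0,0,0,0,-1],[-0.36,0.03,0,0,0,0,-1]]]'
python3 - <<'E'
from h import *
a=imaging.camera("top")[160:290,130:400];b=imaging.camera("side")[130:330,180:400]
a=cv2.resize(a,(540,260),interpolation=2);b=cv2.resize(b,(374,340),interpolation=2)
c=np.zeros((600,540,3),np.uint8);c[:260]=a;c[260:,:374]=b
cv2.imwrite("pics/d11.png",c)
E
```

```text
clock: 23.5
position: [0.4292, 0.375, 0.1549]
ee_rot: [0.707, 0.707, 0.002, 0.0]
ft_force: [0.2, 1.5, 0.1]
grip_width: 0.996
grasp_force: 0.0
clock: 24.5
position: [0.4585, 0.0088, 0.1513]
ee_rot: [0.71, 0.705, -0.0, 0.001]
ft_force: [-0.3, 1.1, -0.1]
grip_width: 0.996
grasp_force: 0.0
```

View pics/d11.png

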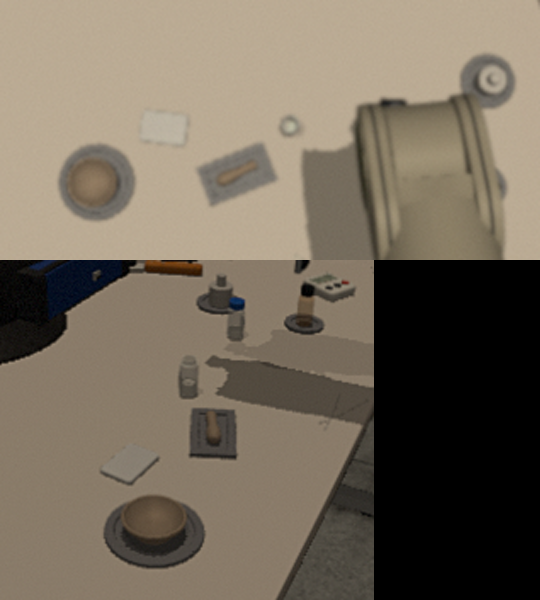

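```bash
python3 -m inch '[[[0,0,0,0,0,0,-1],[0,0,0,0,0,0,-1]]]' && python3 -c "
from workcell import order
print(order.hand_in())"
```

```text
clock: 24.8
position: [0.4586, 0.0153, 0.1507]
ee_rot: [0.706, 0.708, 0.0, -0.0]
ft_force: [-0.5, -0.4, 0.5]
grip_width: 1.003
grasp_force: 0.0
the job is handed in; nothing more can be done
None
```

All four pieces are in their matching holders, and the job was handed in at 24.8 s of the 101 s allowed; the camera views show each one seated and near centre, but `hand_in` returned no verdict.

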